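# Hold a vee anvil down in the force gauge for locking

### The job

A colleague wants to lock the vee anvil into the bench force gauge. Lift the loose dust cap off the gauge and put it down on the desk clear of the gauge, then fit the vee anvil's stem fully into the gauge's socket with its groove running sideways, parallel to the dial face, and press it straight down until the gauge shows about 12 N (anything from 8 to 16 N is good; 20 N overloads the gauge). Finish while still holding it pressed there, steadily, and leave the other things on the desk alone.

Things in the scene. Friction and masses are not known exactly. Their poses are not given: they have to be found in the camera images.
- force_gauge: Heavy grey bench gauge, fixed. Origin on the desk under the plunger axis; x points away from the dial to the back, y sideways (parallel to the dial face). Foot 110 x 104 mm, from 70 mm before to 40 mm behind the axis; housing 75 mm high; round sloping dial in front, up to 87 mm high, 22 mm or more from the axis. The plunger's round steel head on top is 52 mm across, its rim 124 mm above the desk.
- socket (a point): Centre of the socket's mouth, level with the rim of the plunger head (124 mm above the desk unloaded); moves down with the plunger. Socket: vertical hole 24.4 mm across, 18 mm deep. A small lock screw sticks out 7 mm from the head's front, 16 mm below the rim.
- plunger (a joint): Metres the plunger is pushed down: 0 unloaded, 0.014 at the hard stop. Spring: moves from 1 N, then 1.6 N per mm (8 N 0.0044, 12 N 0.0069, 16 N 0.0094, 20 N 0.0119). This is the force shown; the anvil's own weight of about 3 N counts. Dial: needle clockwise 15 degrees per N from 0 at lower left (rests at 1) to 20 at lower right, ticks every 1 N, long ones every 5 N.
- dust_cap: Loose black round plastic cap, 61 mm across, 33 mm high with its knob, 0.045 kg, at first over the plunger head, its skirt 10 mm down over the rim. Origin at the centre of the skirt's lower edge, z up through the knob.
- cap_knob (a point): Point to grip on the cap's knob, on its axis, 27 mm above the cap's lower edge. The knob is round, 23 mm across from 22 to 33 mm above the lower edge, on a thinner neck 15 mm across from 14 to 22 mm.
- vee_anvil: Dull grey steel anvil, 0.3 kg, standing on its stem: stem 22.4 mm across, 14.5 long; round flange 49 mm across from 14.5 to 20 mm; on it a block with a vee groove, 20 to 36 mm, 30 mm long along the groove (x), 40 wide (y). Origin at the stem's foot, z up. Grip the block, fingertips above the flange. Home: flange on the rim, origin 14.5 mm below the socket point.
- flat_anvil: Bystander: bright chrome anvil with a plain flat round top 44 mm across, 18 mm high, on a short stem. It may stand where the vee anvil stands on another day. Origin at its foot. Leave it.
- hex_key: Bystander: long bent hex key lying to the robot's right of the gauge, 124 x 34 x 8 mm, long arm along its own y. Origin under its centre.
- loupe: Bystander: black eye loupe, 38 mm across, 37 mm high. Origin at its foot.
- tweezers: Bystander: steel tweezers lying between the two anvils' places, 122 x 13 x 9 mm, long along its own y. Origin under its centre.

How it is judged (in metres and radians):
On the way, in this order (a step that is already met when the one before it is completed fails the run):
1. the dust cap has been taken off and lies let go on the desk, clear of the gauge (height (world z) of dust_cap below 0.04 m and horizontal distance between dust_cap and force_gauge above 0.08 m and linear speed of dust_cap below 0.02 m/s and contact force between the fingers and dust_cap below 0.1 N), for 0.2 s.
2. the vee anvil's stem is fully in the socket (z of vee_anvil in the frame of socket below -0.0125 m and horizontal distance between vee_anvil and socket below 0.003 m and angle between vee_anvil's own z axis and vertical below 0.07 rad), for 0.1 s.
At the end, for the whole second after the job is handed in: Vee anvil home in the socket (flange within 2 mm of the rim, upright within 4 deg), groove parallel to the dial face within 10 deg, held down by the robot with the gauge steady at 8 to 16 N (plunger 4.4 to 9.4 mm down); dust cap let go on the desk, 80 mm or more from the plunger axis (all of step 1 and all of step 2 and angle between the x axis of vee_anvil and the y axis of force_gauge, either way round below 0.17 rad and value of joint plunger between 0.0044 and 0.0094 m and velocity of joint plunger between -0.004 and 0.004 m/s and contact force between vee_anvil and force_gauge between 7 and 20 N and contact force between the fingers and vee_anvil above 2 N); the arm keeps its last pose, push and grip.
It fails at once if the gauge is overloaded (pushed to 20 N, 11.9 mm) (value of joint plunger above 0.0119 m).
It fails at once if the flat anvil is moved more than 3 cm (distance of flat_anvil from where it was at the start of the episode above 0.03 m).
It fails at once if the hex key, loupe or tweezers are moved more than 3 cm (distance of any of hex_key, loupe, tweezers from where it was at the start of the episode above 0.03 m).
It also fails if it takes over 64 s, if anything falls off the work surface, if the arm or the gripper's body presses on something with over 40 N, if the wrist force passes 120 N, or if a joint passes its speed limit or range.

### The arm

A 7-joint arm with a two-finger parallel gripper is mounted at the origin on a cart in front of the work surface, level with it; the furniture and walls round the work are solid. World frame = base frame: x ahead of the robot, y to its left, z up, the work surface at z = 0. Lengths are in mm, angles in rad, forces in N, time in s.
With the tool pointing down it reaches from about 400 to 875 mm from the base axis. Payload 4.4 kg.
Tool frame: the origin (TCP) lies where the fingers leave the gripper's body, on its centre line; the fingertips stand 73 mm ahead of it and the grasp point (between the pads) lies 54 mm ahead of it; z points along the fingers, y is the line along which they close (so a half turn about z gives the same grasp; the last joint's range is limited). The gripper opens to 85 mm and grips with 20 to 120 N. Pads are 22 mm wide; open, the fingers measure 114 mm over their backs; the gripper's body (76 mm by 85 mm) begins 54 mm behind the grasp point. The pads swing forward as they close: fully open they stand 13 mm farther back than shut.
Start: joints at [-1.348, 0.628, 0.038, 1.517, -0.027, 0.996, -0.02], TCP at [185.099, 623.101, 303.913] pointing down, gripper open.
Joint ranges: [-3.06, 3.06], [-0.37, 2.12], [-1.25, 1.32], [0.18, 2.47], [-1.1, 4.24], [0.23, 1.98], [-2.94, 2.94]. Speed limits (rad/s): [2.57, 2.57, 3.14, 3.14, 3.14, 3.14, 3.14].

### API

Orientations are given as [roll, pitch, yaw] about the fixed x, y, z axes, in that order (R = Rz(yaw) Ry(pitch) Rx(roll)).
In Python, from cell import ctrl gives the robot as it stands.
- The arm moves only by the tool send_rows, never from a script. Its argument "rows" is a list that holds one entry, the list of rows, each a list of 6 numbers: the shift along the tool's x, y, z in cm, then the turn, a rotation vector about the tool's x, y, z in rad. In form: [[[tx, ty, tz, wx, wy, wz], ...]]. A call has 1 to 10 rows; each row is the pose to reach, as a shift and turn from the pose commanded when the call began, along the tool's axes at that moment; what a row does not reach only later rows make up. A row lasts 1/10 s, in which the tool goes at most 50 mm and 8.59 degrees, less where a joint would pass 70% of its speed; a pose out of reach is approached as far as the arm can. A call with a gripper value outside its range is refused whole. "grip" is the closure in counts, from 0 (fully open) to 255 (shut), set as the call begins (left out, the last holds). The fingers move at their own pace and stop on an object; the grip force is fixed at half the most. Time passes only in rows, so rows that repeat a pose let the fingers close. It gives the time, the measured TCP pose, the force, the opening and the grip force at its end, in the units of the state.
- ctrl.read_state(): the state, without advancing time (a new reading comes with each control period).
- ctrl.get_image(name): name is "side" or "top"; returns a dict with "pixels" (420x560x3 uint8, red, green, blue), "fx", "fy", "cx", "cy" (pixels), "extrinsics" (4x4, takes a point from camera to world coordinates). Camera axes: x right, y up, looking along -z (the intrinsics and any distortion apply to the point x, -y, -z); pixel columns grow to the right and rows downward; lengths in mm; the calibration is good to about 2 mm. A picture is of the moment at which its call begins. There is no depth.
- ctrl.finish_job(): hands the job in; it is judged then, once.
The state is a dict: "clock": time; "qpos": joint angles; "qd": joint speeds; "tau": joint torques, N m; "eef_pos": TCP position; "tool_rot": TCP orientation; "force": force on the tool from outside, world axes, zero at the start; "torque": the same for the moment, N m; "width": finger opening in mm; "gripper_force": force on a finger pad.
Only numpy, scipy, OpenCV 4.12 (cv2) and the standard library are available. Lean on these libraries where they do the work, as an engineer would, in place of code of your own. Each camera call takes 0.05 s, during which the arm holds its last target. There are 200 camera calls.

## Working session

There is one attempt and no reset: what is moved stays moved. The work goes in short steps, Python scripts to look and compute and a tool call to move; the robot and the scene stay as the last step left them, time stands still between calls to the robot, and variables do not carry over. Pictures are saved under pics/ and viewed, at most 10 in all, crops included, and the job is handed in when it is done.

Besides the shell and the picture viewer there is one more tool, called after "Emit:" by a JSON object that holds its "fn" and its "kwargs", one argument or row to a line. send_rows: Moves the arm, as the interface text tells. Its arguments: {"type":"object","properties":{"rows":{"type":"array","items":{"type":"array","items":{"type":"array","items":{"type":"number"}}}},"grip":{"type":"number"}},"required":["rows"]}

```bash
mkdir -p pics
cat > h.py <<'E'
import numpy as np, cv2
from cell import ctrl
def snap(n,f):
    im=ctrl.get_image(n); cv2.imwrite(f,cv2.cvtColor(im["pixels"],cv2.COLOR_RGB2BGR)); return im
def ray(im,u,v):
    E=np.array(im["extrinsics"]); d=np.array([(u-im["cx"])/im["fx"],-(v-im["cy"])/im["fy"],-1.])
    return E[:3,3],E[:3,:3]@d
def onz(im,u,v,z):
    o,d=ray(im,u,v); return o+d*(z-o[2])/d[2]
def proj(im,p):
    E=np.array(im["extrinsics"]); c=E[:3,:3].T@(np.array(p,float)-E[:3,3])
    return im["cx"]+im["fx"]*c[0]/-c[2], im["cy"]+im["fy"]*c[1]/c[2]
E
python3 - <<'E'
from h import *
for n in("top","side"):
    im=snap(n,f"pics/{n}0.png"); print(n,[k for k in im],im["fx"],im["cx"],im["cy"],np.round(im["extrinsics"],3).tolist())
s=ctrl.read_state();print(s)
E
```

```text
top ['pixels', 'fx', 'fy', 'cx', 'cy', 'extrinsics'] 443.765631267445 278.2229875592408 208.74076979992378 [[0.019, 0.991, -0.135, 305.737], [-1.0, 0.022, 0.019, -2.371], [0.022, 0.134, 0.991, 1145.767], [0.0, 0.0, 0.0, 1.0]]
side ['pixels', 'fx', 'fy', 'cx', 'cy', 'extrinsics'] 477.2836279788761 277.40053766760485 208.67345112112562 [[0.926, 0.261, -0.271, 135.722], [-0.376, 0.614, -0.694, -729.765], [-0.014, 0.745, 0.667, 823.375], [0.0, 0.0, 0.0, 1.0]]
{'clock': 0.1, 'qpos': array([-1.34777188,  0.62926366,  0.03842334,  1.51827388, -0.02699954,
        0.99626466, -0.01995878]), 'qd': array([ 0.00163833, -0.00213807,  0.0006607 , -0.00399889,  0.00034718,
       -0.00081818, -0.00184682]), 'tau': array([ 3.36215751e-03, -5.64537227e+01,  1.23075306e+00, -1.93976283e+01,
        1.13108344e-02,  5.43008588e-03,  1.25240430e-05]), 'eef_pos': array([184.97260089, 622.67694614, 303.07215065]), 'tool_rot': array([-3.13990030e+00,  5.17574541e-06,  2.85282687e+00]), 'force': array([ 0.4937286 , -0.04052365,  0.44977746]), 'torque': array([-0.00090816, -0.03656309, -0.03402876]), 'gripper_force': 0.0, 'width': 85.42011452604746}
```

View pics/top0.png

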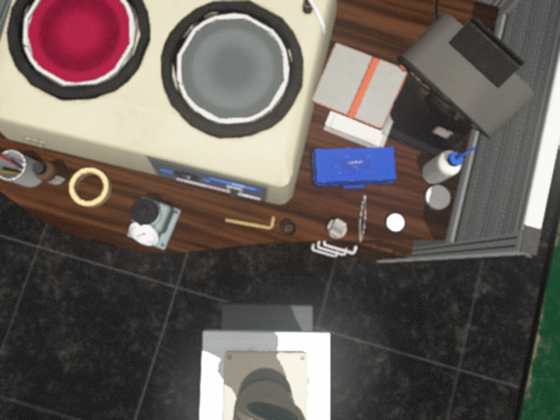

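View pics/side0.png

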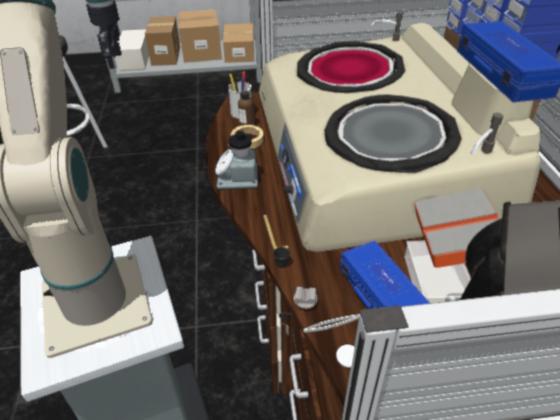

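The top view shows the gauge at about (152,225) with the black cap at (148,212), the vee anvil at about (337,228), tweezers at (363,218), the flat anvil at (396,222), the loupe at (288,226) and the hex key at (250,222). I'll enlarge the crops.

```bash
python3 - <<'E'
import cv2,numpy as np
t=cv2.imread("pics/top0.png");s=cv2.imread("pics/side0.png")
c=lambda im,u,v,w,h:cv2.resize(im[v:v+h,u:u+w],(390,290),interpolation=cv2.INTER_CUBIC)
a=np.vstack([np.hstack([c(t,115,185,78,58),c(t,310,200,78,58)]),np.hstack([c(s,200,130,78,58),c(s,270,270,78,58)])])
cv2.imwrite("pics/c0.png",a)
E
python3 - <<'E'
from h import *
im=ctrl.get_image("top")
print("cap top",onz(im,148,212,140),"vee",onz(im,337,228,30),"flat",onz(im,396,222,18))
E
```

```text
cap top [428.54655992 274.2446653  140.        ] vee [ 411.78135506 -173.0981639    30.        ] flat [ 431.65715798 -326.95223622   18.        ]
```

View pics/c0.png

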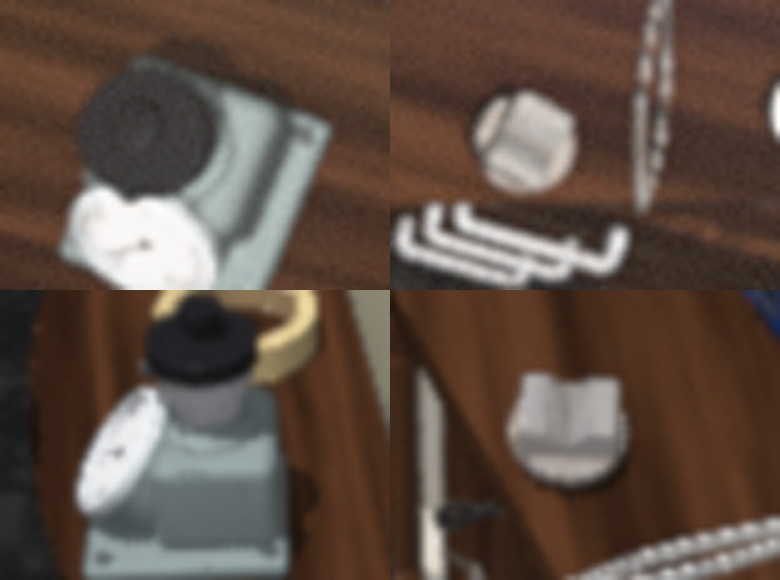

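The crops show the cap's disc centre at top-view pixel (144.6,211.4) with its knob at (144,211). The gauge foot's back corners are at about (143,197) and (181,210). The vee's flange centre is at (337,228.6), and its groove runs mostly left-right. The side view looks almost along the groove.

Run:
```python
from h import *
t=ctrl.get_image("top");s=ctrl.get_image("side")
def two(a,b):
    o1,d1=ray(t,*a);o2,d2=ray(s,*b)
    k=np.linalg.lstsq(np.stack([d1,-d2],1),o2-o1,rcond=None)[0]
    p,q=o1+k[0]*d1,o2+k[1]*d2; return (p+q)/2,np.linalg.norm(p-q)
r=lambda p:np.round(p,1)
print("cap disc",r(onz(t,144.6,211.4,127)))
print("knob two",two((144,211),(240.6,135)))
for p in[(143,196.6),(181,210),(127,235)]:print("foot",r(onz(t,*p,8)))
g=cv2.cvtColor(t["pixels"],cv2.COLOR_RGB2GRAY)
# blobs
def blob(im,roi,f):
    u,v,w,h=roi;c=im["pixels"][v:v+h,u:u+w].astype(int);m=f(c).astype(np.uint8)
    n,l,st,ce=cv2.connectedComponentsWithStats(m);i=1+np.argmax(st[1:,4])
    P=np.argwhere(l==i)[:,::-1].astype(np.float32)+[u,v];return P.mean(0),cv2.minAreaRect(P.astype(np.float32)),st[i,4]
grey=lambda c:(c.sum(2)>300)&(c.max(2)-c.min(2)<45)
dark=lambda c:(c.max(2)<85)&(c.max(2)-c.min(2)<20)
b=blob(t,(322,212,30,26),grey);print(b,r(onz(t,*b[0],22)))
bs=blob(s,(285,280,35,40),grey);print(bs,two(b[0],bs[0]),r(onz(s,*bs[0],22)))
b=blob(t,(120,190,45,35),dark);print("cap",b,r(onz(t,*b[0],130)))
print("vee side face z20",r(onz(s,295,301,20)),r(onz(s,315,303,20)),"peaks z36",r(onz(s,297,287,36)),r(onz(s,315,287.5,36)))
print("hex",[r(onz(t,*p,4)) for p in((225,221),(272,219),(271,229))],"loupe",r(onz(t,288,227,30)),"tw",[r(onz(t,*p,5)) for p in((364,196),(363,240))])
print("cooker base",[r(onz(s,*p,0)) for p in((302,243),(275,130),(285,190))],"desk edge",[r(onz(t,*p,0)) for p in((180,249),(210,249),(240,247))])
```

```text
cap disc [431.4 285.7 127. ]
knob two (array([431.76481242, 282.85924986, 140.86284412]), np.float64(2.5471864873604275))
foot [484.4 325.7   8. ]
foot [451.7 226.4   8. ]
foot [384.4 360.3   8. ]
(array([336.80373832, 228.09968847]), ((336.5, 227.5), (19.0, 19.0), 90.0), np.int32(321)) [ 412.3 -173.8   22. ]
(array([304.87160494, 296.81728395]), ((304.6769714355469, 297.08465576171875), (23.194496154785156, 20.589765548706055), 7.125016689300537), np.int32(405)) (array([ 411.6462071 , -173.70765767,   21.33207492]), np.float64(1.4385721510546048)) [ 410.7 -174.    22. ]
cap (array([144.65686275, 209.78921569]), ((145.41177368164062, 208.64706420898438), (26.067787170410156, 31.212743759155273), 30.963756561279297), np.int32(612)) [434.7 284.9 130. ]
vee side face z20 [ 388.  -174.6   20. ] [ 424.1 -195.1   20. ] peaks z36 [ 401.3 -154.2   36. ] [ 435.4 -169.9   36. ]
hex [array([426.2, 112.8,   4. ]), array([434. ,  -8.3,   4. ]), array([408. ,  -6.3,   4. ])] loupe [411.7 -49.   30. ] tw [array([ 499.7, -247.6,    5. ]), array([ 384.5, -244.3,    5. ])]
cooker base [array([478.4, -10.6,   0. ]), array([604. , 475.5,   0. ]), array([517.8, 188.4,  -0. ])] desk edge [array([352. , 225.7,   0. ]), array([353.5, 149. ,   0. ]), array([360.2,  72.4,   0. ])]
```

```bash
cat >> h.py <<'E'
from scipy.spatial.transform import Rotation as Ro
def go(x,y,z,yawdeg=None):
    s=ctrl.read_state();R=Ro.from_euler('xyz',s["tool_rot"])
    yaw=s["tool_rot"][2] if yawdeg is None else np.radians(yawdeg)
    d=R.inv().apply(np.array([x,y,z])-s["eef_pos"])/10
    w=(R.inv()*Ro.from_euler('xyz',[np.pi,0,yaw])).as_rotvec()
    print("shift cm",np.round(d,2),"turn",np.round(w,3),"at",np.round(s["eef_pos"],1),"yaw",round(np.degrees(s["tool_rot"][2]),1),"F",np.round(s["force"],1),"w",round(s["width"],1),"g",round(s["gripper_force"],1),"t",s["clock"])
E
python3 -c "
from h import *
go(431.5,285.5,270)"
```

```text
shift cm [-33.23 -25.32   3.37] turn [-0.001  0.    -0.   ] at [185.  622.9 303.5] yaw 163.5 F [-0.2 -0.8  0. ] w 85.3 g 0.0 t 0.25
```

Emit:
{"fn": "send_rows", "kwargs": {
  "rows": [
    [[-2, -1.5, 0, 0, 0, 0], [-5.5, -4.2, 0, 0, 0, 0], [-9.4, -7.1, 0, 0, 0, 0], [-13.3, -10.1, 0, 0, 0, 0], [-17.2, -13.1, 0.5, 0, 0, 0], [-21.1, -16.1, 1, 0, 0, 0], [-25, -19, 1.5, 0, 0, 0], [-28.7, -21.8, 2, 0, 0, 0], [-31.6, -24, 2.7, 0, 0, 0], [-33.2, -25.3, 3.3, 0, 0, 0]]
  ],
  "grip": 90
}}

```text
clock: 1.25
eef_pos: [433.4, 282.5, 270.8]
tool_rot: [-3.141, 0.001, 2.848]
force: [0.3, 0.4, 0.6]
width: 55.2
gripper_force: 0.0
```

Emit:
{"fn": "send_rows", "kwargs": {
  "rows": [
    [[0, 0, 0, 0, 0, 0], [0, 0, 0, 0, 0, 0]]
  ]
}}

```text
clock: 1.45
eef_pos: [431.1, 286.4, 270.9]
tool_rot: [3.141, -0.001, 2.852]
force: [-0.2, -0.1, 0.6]
width: 55.4
gripper_force: 0.0
```

Run:
```python
from h import *
go(431.5,285.5,204)
t=snap("top","pics/t1.png");s=snap("side","pics/s1.png")
a=cv2.imread("pics/t1.png")[150:270,70:230];b=cv2.imread("pics/s1.png")[60:210,150:310]
cv2.imwrite("pics/c1.png",np.hstack([cv2.resize(a,(400,300)),cv2.resize(b,(400,300))]))
```

```text
shift cm [-0.07 -0.08  6.69] turn [ 0.    -0.001 -0.   ] at [431.1 286.4 270.9] yaw 163.4 F [-0.2 -0.1  0.6] w 55.4 g 0.0 t 1.45
```

View pics/c1.png

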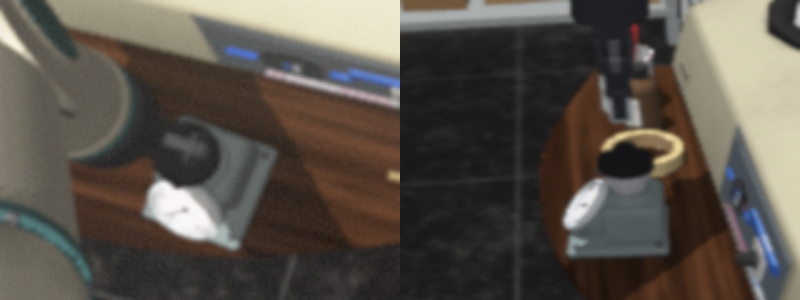

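The side crop shows the fingers straddling the axis above the cap, tips at about crop pixel (620,110) and the knob at (625,148). The top crop agrees, so I'll descend and close.

Emit:
{"fn": "send_rows", "kwargs": {
  "rows": [
    [[0, -0.1, 1.5, 0, 0, 0], [0, -0.1, 3.2, 0, 0, 0], [0, -0.1, 4.8, 0, 0, 0], [0, -0.1, 5.8, 0, 0, 0], [0, -0.1, 6.4, 0, 0, 0], [0, -0.1, 6.7, 0, 0, 0], [0, -0.1, 6.7, 0, 0, 0]]
  ]
}}

```text
clock: 2.25
eef_pos: [430.9, 285.4, 203.9]
tool_rot: [3.141, -0.0, 2.853]
force: [0.3, 0.1, -0.1]
width: 55.2
gripper_force: 0.0
```

Emit:
{"fn": "send_rows", "kwargs": {
  "rows": [
    [[0, 0, 0, 0, 0, 0], [0, 0, 0, 0, 0, 0], [0, 0, 0, 0, 0, 0], [0, 0, 0, 0, 0, 0], [0, 0, 0, 0, 0, 0], [0, 0, 0, 0, 0, 0]]
  ],
  "grip": 255
}}

```text
clock: 2.85
eef_pos: [431.6, 286.1, 204.4]
tool_rot: [3.139, 0.001, 2.853]
force: [2.1, 4.1, 1.6]
width: 19.9
gripper_force: 58.6
```

Emit:
{"fn": "send_rows", "kwargs": {
  "rows": [
    [[0, 0, -0.3, 0, 0, 0], [0, 0, -1, 0, 0, 0], [0, 0, -2, 0, 0, 0], [0, 0, -3.5, 0, 0, 0], [0, 0, -5, 0, 0, 0], [0, 0, -6, 0, 0, 0], [0, 0, -6, 0, 0, 0]]
  ]
}}

```text
clock: 3.55
eef_pos: [431.2, 284.5, 265.0]
tool_rot: [3.141, 0.001, 2.852]
force: [0.6, 0.4, 0.2]
width: 20.4
gripper_force: 59.1
```

Run:
```python
from h import *
go(402,172,264)
t=snap("top","pics/t2.png");s=snap("side","pics/s2.png")
a=cv2.imread("pics/t2.png")[150:270,70:230];b=cv2.imread("pics/s2.png")[60:210,150:310]
cv2.imwrite("pics/c2.png",np.hstack([cv2.resize(a,(400,300)),cv2.resize(b,(400,300))]))
```

```text
shift cm [ -0.41 -11.62   0.09] turn [0.    0.001 0.   ] at [431.2 284.5 265. ] yaw 163.4 F [0.6 0.4 0.2] w 20.4 g 59.1 t 3.55
```

View pics/c2.png

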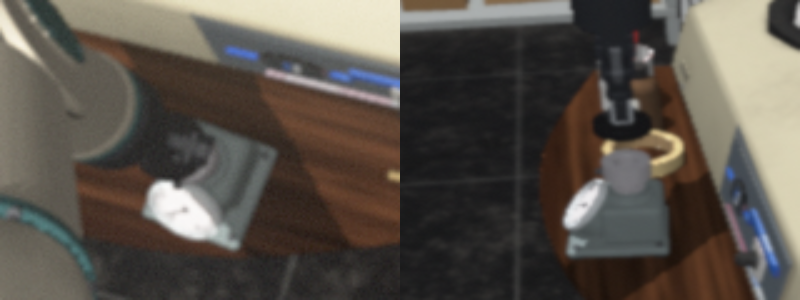

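The cap is up in the fingers at side-crop pixel (620,125) and the bare steel head shows below it at (627,165). Next I'll carry the cap to its put-down spot.

Emit:
{"fn": "send_rows", "kwargs": {
  "rows": [
    [[0, -1.5, 0, 0, 0, 0], [0, -4, 0, 0, 0, 0], [-0.2, -7, 0, 0, 0, 0], [-0.4, -9.5, 0, 0, 0, 0], [-0.4, -11, 0, 0, 0, 0], [-0.4, -11.6, 1, 0, 0, 0], [-0.4, -11.6, 3, 0, 0, 0], [-0.4, -11.6, 6, 0, 0, 0], [-0.4, -11.6, 9, 0, 0, 0], [-0.4, -11.6, 12, 0, 0, 0]]
  ]
}}

```text
clock: 4.65
eef_pos: [401.6, 172.5, 142.8]
tool_rot: [3.141, 0.0, 2.853]
force: [0.3, -0.6, -0.0]
width: 20.1
gripper_force: 59.1
```

Emit:
{"fn": "send_rows", "kwargs": {
  "rows": [
    [[0, 0, 2.5, 0, 0, 0], [0, 0, 4, 0, 0, 0], [0, 0, 4.8, 0, 0, 0], [0, 0, 5.2, 0, 0, 0], [0, 0, 5.3, 0, 0, 0]]
  ]
}}

```text
clock: 5.15
eef_pos: [401.1, 172.1, 90.5]
tool_rot: [-3.141, -0.001, 2.853]
force: [-11.4, -8.5, 79.8]
width: 20.3
gripper_force: 67.3
```

Emit:
{"fn": "send_rows", "kwargs": {
  "rows": [
    [[0, 0, -0.15, 0, 0, 0], [0, 0, -0.2, 0, 0, 0]]
  ]
}}

```text
clock: 5.35
eef_pos: [401.5, 172.4, 92.8]
tool_rot: [3.142, -0.001, 2.853]
force: [0.4, 0.6, -1.0]
width: 20.2
gripper_force: 59.4
```

Emit:
{"fn": "send_rows", "kwargs": {
  "rows": [
    [[0, 0, 0, 0, 0, 0], [0, 0, 0, 0, 0, 0], [0, 0, 0, 0, 0, 0], [0, 0, 0, 0, 0, 0]]
  ],
  "grip": 110
}}

```text
clock: 5.75
eef_pos: [401.8, 172.8, 92.9]
tool_rot: [-3.142, 0.0, 2.853]
force: [0.5, 0.3, -0.9]
width: 48.6
gripper_force: 0.0
```

Emit:
{"fn": "send_rows", "kwargs": {
  "rows": [
    [[0, 0, -0.5, 0, 0, 0], [0, 0, -2, 0, 0, 0], [0, 0, -5, 0, 0, 0], [0, 0, -8, 0, 0, 0], [0, 0, -11, 0, 0, 0], [0, 0, -14, 0, 0, 0], [0, 0, -15, 0, 0, 0], [0, 0, -15, 0, 0, 0]]
  ]
}}

```text
clock: 6.55
eef_pos: [402.4, 172.8, 244.1]
tool_rot: [3.14, 0.003, 2.852]
force: [-0.5, -0.1, 0.3]
width: 48.3
gripper_force: 0.0
```

Run:
```python
from h import *
go(412,-173.7,180,62)
```

```text
shift cm [-10.8  -32.94   6.39] turn [0.003 0.    1.77 ] at [402.4 172.8 244.1] yaw 163.4 F [-0.5 -0.1  0.3] w 48.3 g 0.0 t 6.55
```

Emit:
{"fn": "send_rows", "kwargs": {
  "rows": [
    [[-0.5, -1.5, 0, 0, 0, 0.13], [-1.5, -5, 0, 0, 0, 0.27], [-2.8, -9, 0, 0, 0, 0.41], [-4, -13, 0, 0, 0, 0.55], [-5.4, -17, 0, 0, 0, 0.69], [-6.8, -21, 0, 0, 0, 0.83], [-8.2, -25, 0, 0, 0, 0.97], [-9.5, -29, 0, 0, 0, 1.11], [-10.4, -31.8, 0, 0, 0, 1.25], [-10.8, -32.9, 0, 0, 0, 1.39]]
  ],
  "grip": 50
}}

```text
clock: 7.55
eef_pos: [410.3, -176.8, 241.4]
tool_rot: [-3.139, 0.001, 1.452]
force: [-1.1, 0.5, -0.3]
width: 68.8
gripper_force: 0.0
```

Emit:
{"fn": "send_rows", "kwargs": {
  "rows": [
    [[0, 0, 0, 0, 0, 0.13], [0, 0, 0, 0, 0, 0.27], [0, 0, 0, 0, 0, 0.37], [0, 0, 0, 0, 0, 0.38], [0, 0, 0, 0, 0, 0.38]]
  ]
}}

```text
clock: 8.05
eef_pos: [411.1, -173.2, 242.0]
tool_rot: [-3.14, 0.001, 1.085]
force: [-0.1, 0.4, 0.5]
width: 68.9
gripper_force: 0.0
```

Run:
```python
from h import *
go(412,-173.7,100,62)
t=snap("top","pics/t3.png");s=snap("side","pics/s3.png")
T=cv2.imread("pics/t3.png");S=cv2.imread("pics/s3.png")
c=lambda im,u,v,w,h:cv2.resize(im[v:v+h,u:u+w],(400,300),interpolation=cv2.INTER_CUBIC)
cv2.imwrite("pics/c3.png",np.vstack([np.hstack([c(T,120,190,80,60),c(T,280,180,120,90)]),np.hstack([c(S,200,130,80,60),c(S,240,220,120,90)])]))
```

```text
shift cm [ 0.    0.13 14.2 ] turn [-0.002  0.001  0.003] at [ 411.1 -173.2  242. ] yaw 62.2 F [-0.1  0.4  0.5] w 68.9 g 0.0 t 8.05
```

View pics/c3.png

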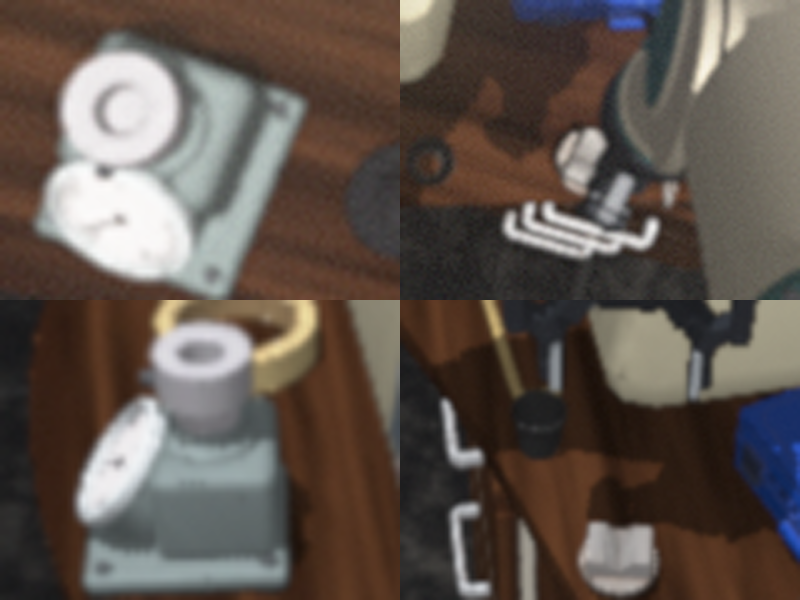

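The top crop shows the bare head centred at about (144.4,211.4), with the cap on the desk at about (197,231). The side crop shows the rim centred at about (240.2,140.4), and the fingers straddle the vee block evenly. I'll measure the socket and go down.

Emit:
{"fn": "send_rows", "kwargs": {
  "rows": [
    [[0, 0.1, 2, 0, 0, 0], [0, 0.1, 5.5, 0, 0, 0], [0, 0.1, 9, 0, 0, 0], [0, 0.1, 11.5, 0, 0, 0], [0, 0.1, 13, 0, 0, 0], [0, 0.1, 14, 0, 0, 0], [0, 0.1, 14.5, 0, 0, 0], [0, 0.1, 14.6, 0, 0, 0], [0, 0.1, 14.6, 0, 0, 0]]
  ]
}}

```text
clock: 9.05
eef_pos: [412.3, -174.0, 96.7]
tool_rot: [-3.141, -0.0, 1.083]
force: [0.8, 0.3, 0.5]
width: 68.6
gripper_force: 0.0
```

Run:
```python
from h import *
go(412,-173.7,95,62)
t=ctrl.get_image("top");s=ctrl.get_image("side")
def two(a,b):
    o1,d1=ray(t,*a);o2,d2=ray(s,*b)
    k=np.linalg.lstsq(np.stack([d1,-d2],1),o2-o1,rcond=None)[0]
    p,q=o1+k[0]*d1,o2+k[1]*d2; return np.round((p+q)/2,1),np.linalg.norm(p-q)
def hole(f,u,v,r):
    g=cv2.imread(f,0)[v-r:v+r+1,u-r:u+r+1].astype(float);w=np.clip(np.percentile(g,70)-g,0,None)
    Y,X=np.mgrid[-r:r+1,-r:r+1];k=X**2+Y**2<=r*r;w=w*k;return u+(w*X).sum()/w.sum(),v+(w*Y).sum()/w.sum()
def disc(f,roi,th):
    u,v,w,h=roi;c=cv2.imread(f)[v:v+h,u:u+w].astype(int);m=((c.min(2)>th)).astype(np.uint8)
    cs,_=cv2.findContours(m,cv2.RETR_EXTERNAL,cv2.CHAIN_APPROX_NONE);cs=max(cs,key=cv2.contourArea);return cv2.fitEllipse(cs),(u,v)
print("est",np.round(onz(t,144.4,211.4,124),1),np.round(onz(s,240.2,140.4,124),1),two((144.4,211.4),(240.2,140.4)))
a=hole("pics/t3.png",144,211,5);b=hole("pics/s3.png",240,140,5);print(a,b,np.round(onz(t,*a,124),1))
print(disc("pics/t3.png",(128,196,34,26),165))
g=cv2.imread("pics/t3.png",0)[196:224,128:164]
c=cv2.HoughCircles(cv2.resize(g,None,fx=8,fy=8,interpolation=cv2.INTER_CUBIC),cv2.HOUGH_GRADIENT,1,60,param1=80,param2=25,minRadius=75,maxRadius=110)
print(None if c is None else [(128+(x+.5)/8-.5,196+(y+.5)/8-.5,r/8) for x,y,r in c[0][:3]])
```

```text
shift cm [ 0.01 -0.04  0.17] turn [-0.001 -0.     0.001] at [ 412.3 -174.    96.7] yaw 62.1 F [0.8 0.3 0.5] w 68.6 g 0.0 t 9.05
est [431.7 287.  124. ] [431.1 283.8 124. ] (array([432.2, 287.7, 121.3]), np.float64(0.23815442602022316))
(np.float64(141.55294863665188), np.float64(210.37539632213063)) (np.float64(239.37209302325581), np.float64(140.09784993418165)) [433.9 293.6 124. ]
(((15.39303970336914, 15.108403205871582), (21.338838577270508, 23.495643615722656), 60.119075775146484), (128, 196))
[(np.float32(143.5), np.float32(210.875), np.float32(11.55))]
```

Emit:
{"fn": "send_rows", "kwargs": {
  "rows": [
    [[0, 0, 0.15, 0, 0, 0], [0, 0, 0.25, 0, 0, 0], [0, 0, 0.25, 0, 0, 0]]
  ]
}}

```text
clock: 9.45
eef_pos: [412.6, -173.8, 94.5]
tool_rot: [3.141, 0.0, 1.083]
force: [-0.5, 0.2, 0.3]
width: 68.8
gripper_force: 0.0
```

Emit:
{"fn": "send_rows", "kwargs": {
  "rows": [
    [[0, 0, 0, 0, 0, 0], [0, 0, 0, 0, 0, 0], [0, 0, 0, 0, 0, 0], [0, 0, 0, 0, 0, 0], [0, 0, 0, 0, 0, 0], [0, 0, 0, 0, 0, 0]]
  ],
  "grip": 255
}}

```text
clock: 10.05
eef_pos: [412.4, -173.8, 94.7]
tool_rot: [3.142, 0.0, 1.083]
force: [-1.9, 0.9, 5.1]
width: 38.5
gripper_force: 59.7
```

Emit:
{"fn": "send_rows", "kwargs": {
  "rows": [
    [[0, 0, -0.5, 0, 0, 0], [0, 0, -2, 0, 0, 0], [0, 0, -5, 0, 0, 0], [0, 0, -9, 0, 0, 0], [0, 0, -13, 0, 0, 0], [0, 0, -16, 0, 0, 0], [0, 0, -17, 0, 0, 0], [0, 0, -17, 0, 0, 0], [0, 0, -17, 0, 0, 0]]
  ]
}}

```text
clock: 10.95
eef_pos: [411.5, -173.9, 263.2]
tool_rot: [-3.139, 0.001, 1.082]
force: [0.2, 0.1, -3.8]
width: 38.3
gripper_force: 61.4
```

Run:
```python
from h import *
go(431.5,287.2,264,71.8)
```

```text
shift cm [ 41.66 -19.87  -0.06] turn [-0.002  0.    -0.171] at [ 411.5 -173.9  263.2] yaw 62.0 F [ 0.2  0.1 -3.8] w 38.3 g 61.4 t 10.95
```

Emit:
{"fn": "send_rows", "kwargs": {
  "rows": [
    [[1.5, -0.7, 0, 0, 0, -0.02], [4.5, -2.1, 0, 0, 0, -0.04], [8.5, -4.1, 0, 0, 0, -0.06], [12.5, -6, 0, 0, 0, -0.08], [16.5, -7.9, 0, 0, 0, -0.1], [20.5, -9.8, 0, 0, 0, -0.12], [24.5, -11.7, 0, 0, 0, -0.14], [28.5, -13.6, 0, 0, 0, -0.16], [32.5, -15.5, 0, 0, 0, -0.17], [36.5, -17.4, 0, 0, 0, -0.17]]
  ]
}}

```text
clock: 11.95
eef_pos: [428.2, 232.5, 262.7]
tool_rot: [-3.139, 0.002, 1.255]
force: [0.0, 0.1, -3.1]
width: 38.1
gripper_force: 61.3
```

Emit:
{"fn": "send_rows", "kwargs": {
  "rows": [
    [[2, -1, 0, 0, 0, 0], [3.8, -1.8, 0, 0, 0, 0], [4.8, -2.2, 0, 0, 0, 0], [5.1, -2.4, 0, 0, 0, 0], [5.1, -2.4, 0, 0, 0, 0], [5.1, -2.4, 0, 0, 0, 0]]
  ]
}}

```text
clock: 12.55
eef_pos: [423.1, 284.7, 263.9]
tool_rot: [-3.141, 0.002, 1.252]
force: [-0.5, 0.1, -3.3]
width: 38.9
gripper_force: 61.3
```

Run:
```python
from h import *
go(431.5,287.2,228,71.8)
```

```text
shift cm [0.51 0.72 3.59] turn [-0.     0.002 -0.002] at [423.1 284.7 263.9] yaw 71.7 F [-0.5  0.1 -3.3] w 38.9 g 61.3 t 12.55
```

Next I'll move over the socket to TCP z = 228 (stem foot about 10 mm above the rim) and look.

Emit:
{"fn": "send_rows", "kwargs": {
  "rows": [
    [[0.2, 0.3, 0.8, 0, 0, 0], [0.5, 0.7, 2, 0, 0, 0], [0.5, 0.7, 3, 0, 0, 0], [0.5, 0.7, 3.5, 0, 0, 0], [0.5, 0.7, 3.6, 0, 0, 0], [0.5, 0.7, 3.6, 0, 0, 0]]
  ]
}}

```text
clock: 13.15
eef_pos: [431.1, 288.7, 228.1]
tool_rot: [-3.141, 0.0, 1.253]
force: [-0.0, -0.7, -2.6]
width: 38.3
gripper_force: 61.3
```

Run:
```python
from h import *
go(431.5,287.2,222,71.8)
t=snap("top","pics/t4.png");s=snap("side","pics/s4.png")
T=cv2.imread("pics/t4.png");S=cv2.imread("pics/s4.png")
c=lambda im,u,v,w,h:cv2.resize(im[v:v+h,u:u+w],(400,300),interpolation=cv2.INTER_CUBIC)
cv2.imwrite("pics/c4.png",np.hstack([c(T,100,170,80,60),c(S,200,100,80,60)]))
```

```text
shift cm [-0.13  0.08  0.61] turn [-0.001  0.    -0.   ] at [431.1 288.7 228.1] yaw 71.8 F [-0.  -0.7 -2.6] w 38.3 g 61.3 t 13.15
```

View pics/c4.png

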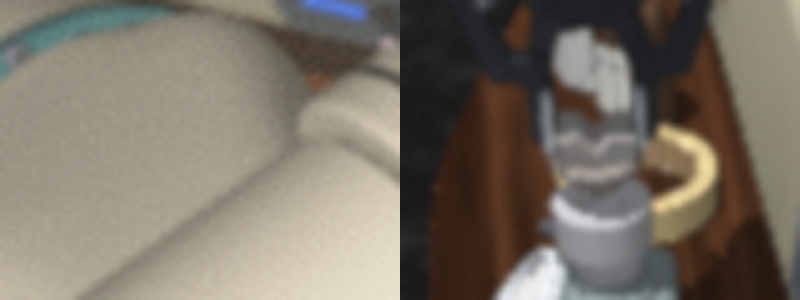

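The top view is hidden by the arm. In the side crop the flange spans about 555–642 and the head about 552–652, so the anvil sits about 0.7 px left of the head. I'll measure the edges.

Run:
```python
from h import *
s=ctrl.get_image("side")
S=cv2.cvtColor(s["pixels"],cv2.COLOR_RGB2GRAY).astype(int); S3=cv2.imread("pics/s3.png",0).astype(int)
for v in range(130,154): print(v,S[v,226:256].tolist())
print("s3")
for v in (146,149,152,155): print(v,S3[v,226:256].tolist())
for z in(100,110,124,140,150):print(z,np.round(proj(s,(431.3,288,z)),2))
print(np.round(np.array(proj(s,(432.3,288,124)))-proj(s,(431.3,288,124)),3),np.round(np.array(proj(s,(431.3,289,124)))-proj(s,(431.3,288,124)),3))
```

```text
130 [57, 63, 77, 102, 109, 103, 106, 112, 113, 111, 116, 120, 129, 140, 133, 119, 111, 113, 112, 111, 106, 94, 107, 117, 119, 118, 116, 118, 119, 121]
131 [58, 61, 67, 83, 96, 100, 106, 109, 110, 110, 110, 113, 116, 120, 117, 114, 114, 115, 113, 111, 105, 91, 98, 113, 118, 117, 115, 117, 118, 117]
132 [57, 59, 63, 76, 97, 112, 115, 113, 111, 109, 109, 111, 116, 118, 120, 122, 128, 128, 125, 119, 106, 96, 94, 106, 112, 113, 116, 123, 120, 116]
133 [56, 58, 60, 70, 99, 132, 138, 133, 130, 127, 127, 130, 141, 145, 147, 149, 151, 150, 142, 129, 108, 89, 81, 84, 87, 93, 109, 128, 119, 114]
134 [54, 58, 59, 69, 110, 155, 152, 147, 152, 149, 147, 152, 159, 161, 160, 160, 160, 155, 133, 110, 90, 76, 67, 62, 60, 65, 79, 95, 94, 99]
135 [55, 56, 59, 66, 98, 143, 152, 136, 132, 130, 136, 142, 152, 151, 142, 139, 133, 127, 109, 97, 87, 79, 66, 55, 50, 47, 53, 59, 62, 72]
136 [52, 55, 58, 61, 80, 123, 158, 141, 117, 111, 120, 117, 119, 118, 114, 112, 104, 99, 101, 105, 103, 98, 84, 63, 49, 44, 46, 50, 52, 59]
137 [51, 55, 59, 60, 74, 106, 136, 129, 113, 103, 103, 97, 97, 96, 95, 95, 92, 95, 106, 
[... 2444 characters left out ...]
77, 93, 121, 135, 140, 146, 150, 154, 156, 160, 156, 151, 152, 149, 140, 132, 123, 114, 108, 102, 100, 110, 128, 132, 130, 128, 118]
149 [58, 90, 122, 131, 127, 119, 130, 139, 142, 144, 144, 145, 145, 144, 140, 138, 135, 132, 127, 121, 113, 107, 100, 92, 91, 97, 87, 70, 61, 56]
152 [148, 155, 182, 207, 225, 183, 146, 129, 121, 128, 135, 138, 140, 139, 138, 134, 131, 127, 120, 113, 109, 100, 87, 80, 82, 84, 83, 79, 72, 59]
155 [211, 227, 236, 238, 234, 222, 194, 137, 99, 98, 103, 109, 111, 112, 114, 112, 110, 108, 106, 103, 94, 85, 79, 79, 81, 82, 83, 81, 73, 60]
100 [240.35 147.15]
110 [240.1  144.01]
124 [239.74 139.55]
140 [239.33 134.38]
150 [239.07 131.1 ]
[ 0.361 -0.084] [-0.122 -0.196]
```

```bash
cat >> h.py <<'E'
def avg(n=8):
    P=[];F=[];Y=[]
    for i in range(n):
        ctrl.get_image("side");s=ctrl.read_state();P.append(s["eef_pos"]);F.append(s["force"]);Y.append(s["tool_rot"][2])
    P=np.mean(P,0);y=np.mean(Y);print("P",np.round(P,2),"F",np.round(np.mean(F,0),2),"yaw",round(np.degrees(y),2),"t",s["clock"]);return P,y
def sh(P,y,x,yy,z):
    d=np.array([x,yy,z])-P;c,s=np.cos(y),np.sin(y);print("cm",np.round(np.array([c*d[0]+s*d[1],s*d[0]-c*d[1],-d[2]])/10,3))
E
python3 - <<'E'
from h import *
P,y=avg(10);sh(P,y,431.3,287.6,217)
E
```

```text
P [431.38 288.66 228.61] F [-0.2  -0.01 -3.03] yaw 71.78 t 13.8
cm [-0.103  0.025  1.161]
```

Emit:
{"fn": "send_rows", "kwargs": {
  "rows": [
    [[-0.1, 0.03, 0.2, 0, 0, 0], [-0.1, 0.03, 0.5, 0, 0, 0], [-0.1, 0.03, 0.8, 0, 0, 0], [-0.1, 0.03, 1.0, 0, 0, 0], [-0.1, 0.03, 1.15, 0, 0, 0], [-0.1, 0.03, 1.15, 0, 0, 0]]
  ]
}}

```text
clock: 14.4
eef_pos: [431.3, 287.7, 216.7]
tool_rot: [-3.141, -0.0, 1.253]
force: [0.2, 0.2, -3.0]
width: 38.3
gripper_force: 61.3
```

Run:
```python
from h import *
P,y=avg(8)
```

```text
P [431.32 287.65 216.94] F [ 0.23 -0.1  -3.36] yaw 71.78 t 14.8
```

Emit:
{"fn": "send_rows", "kwargs": {
  "rows": [
    [[0, 0, 0.1, 0, 0, 0], [0, 0, 0.2, 0, 0, 0], [0, 0, 0.3, 0, 0, 0], [0, 0, 0.3, 0, 0, 0], [0, 0, 0.3, 0, 0, 0]]
  ]
}}

```text
clock: 15.3
eef_pos: [431.4, 287.6, 213.9]
tool_rot: [3.142, -0.0, 1.253]
force: [1.1, 0.4, -4.1]
width: 38.7
gripper_force: 61.3
```

Run:
```python
from h import *
P,y=avg(8)
```

```text
P [431.36 287.65 213.9 ] F [ 0.79  0.62 -3.89] yaw 71.78 t 15.7
```

It is inside the socket: no upward force, only a slight sideways push. I'll continue down.

Emit:
{"fn": "send_rows", "kwargs": {
  "rows": [
    [[0, 0, 0.15, 0, 0, 0], [0, 0, 0.3, 0, 0, 0], [0, 0, 0.45, 0, 0, 0], [0, 0, 0.6, 0, 0, 0], [0, 0, 0.6, 0, 0, 0], [0, 0, 0.6, 0, 0, 0]]
  ]
}}

```text
clock: 16.3
eef_pos: [431.3, 287.7, 207.8]
tool_rot: [-3.141, -0.0, 1.253]
force: [1.7, 0.7, -4.4]
width: 38.6
gripper_force: 61.3
```

Run:
```python
from h import *
P,y=avg(6)
```

```text
P [431.34 287.65 207.85] F [ 1.12  0.99 -3.99] yaw 71.78 t 16.6
```

Emit:
{"fn": "send_rows", "kwargs": {
  "rows": [
    [[0.03, 0.02, 0, 0, 0, 0], [0.05, 0.03, 0.1, 0, 0, 0], [0.05, 0.03, 0.2, 0, 0, 0], [0.05, 0.03, 0.3, 0, 0, 0], [0.05, 0.03, 0.3, 0, 0, 0]]
  ]
}}

```text
clock: 17.1
eef_pos: [431.5, 287.8, 204.7]
tool_rot: [-3.141, 0.001, 1.253]
force: [0.1, 0.6, -2.9]
width: 38.4
gripper_force: 61.4
```

Run:
```python
from h import *
P,y=avg(6)
```

```text
P [431.57 287.76 204.78] F [ 0.25  0.53 -3.4 ] yaw 71.78 t 17.4
```

Emit:
{"fn": "send_rows", "kwargs": {
  "rows": [
    [[0, 0, 0.1, 0, 0, 0], [0, 0, 0.2, 0, 0, 0], [0, 0, 0.3, 0, 0, 0], [0, 0, 0.4, 0, 0, 0], [0, 0, 0.4, 0, 0, 0], [0, 0, 0.4, 0, 0, 0]]
  ]
}}

```text
clock: 18.0
eef_pos: [431.7, 287.8, 201.1]
tool_rot: [3.141, 0.0, 1.253]
force: [-2.0, -1.2, 3.7]
width: 38.7
gripper_force: 62.1
```

Run:
```python
from h import *
P,y=avg(6)
```

```text
P [431.68 287.83 200.99] F [-1.61 -1.35  3.57] yaw 71.78 t 18.3
```

Emit:
{"fn": "send_rows", "kwargs": {
  "rows": [
    [[-0.02, -0.01, 0.1, 0, 0, 0], [-0.02, -0.01, 0.2, 0, 0, 0], [-0.02, -0.01, 0.3, 0, 0, 0], [-0.02, -0.01, 0.34, 0, 0, 0], [-0.02, -0.01, 0.34, 0, 0, 0], [-0.02, -0.01, 0.34, 0, 0, 0]]
  ]
}}

```text
clock: 18.9
eef_pos: [431.6, 287.8, 197.9]
tool_rot: [3.141, -0.0, 1.253]
force: [-2.3, -1.5, 8.7]
width: 38.5
gripper_force: 62.7
```

Run:
```python
from h import *
P,y=avg(8)
s=snap("side","pics/s5.png");t=snap("top","pics/t5.png")
S=cv2.imread("pics/s5.png")
c=lambda im,u,v,w,h:cv2.resize(im[v:v+h,u:u+w],(400,300),interpolation=cv2.INTER_CUBIC)
cv2.imwrite("pics/c5.png",np.hstack([c(S,210,120,60,45),c(S,200,110,160,120)]))
```

```text
P [431.66 287.83 197.94] F [-2.53 -2.32  8.28] yaw 71.78 t 19.3
```

View pics/c5.png

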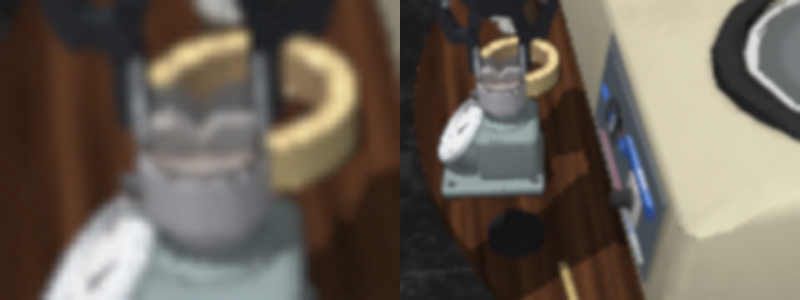

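The side crop shows the flange seated on the head with the groove end-on to the camera, so it runs sideways. The cap is free on the desk beside the gauge. The wrist force plus the anvil's weight gives about 11.4 N, and the TCP height puts the plunger about 6.5 mm down. Handing in.

```bash
python3 -c "
from cell import ctrl
print(ctrl.finish_job())"
```

```text
the job is handed in; nothing more can be done
None
```

I handed the job in with the vee anvil seated in the socket, its groove parallel to the dial face, and held down at about 11.4 N. That figure comes from the wrist force plus the anvil's weight, not from reading the dial, and no verdict came back. The dust cap is on the desk clear of the gauge, and I kept clear of the other items.

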